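Step the gauge plate to the next gap of a block heater

ROBOT

A 6-joint arm with a two-finger parallel gripper is mounted at the origin on the work surface. World frame = base frame: x ahead of the robot, y to its left, z up, the work surface at z = 0. Lengths are in m, angles in rad, forces in N, time in s.
With the tool pointing down it reaches from about 0.375 to 0.9 m from the base axis. Payload 3.1 kg.
Tool frame: the origin (TCP) lies midway between the tips of the shut fingers; the grasp point (between the pads) lies 19 mm behind it (manip.grasp_offset is the distance from the TCP to the grasp point, in m); z points along the fingers, y is the line along which they close (so a half turn about z gives the same grasp; the last joint's range is limited). The gripper opens to 85 mm and grips with 20 to 120 N. Pads are 22 mm wide; open, the fingers measure 114 mm over their backs; the gripper's body (76 mm by 85 mm) begins 54 mm behind the grasp point. The pads swing forward as they close: fully open they stand 13 mm farther back than shut.
Start: joints at [-1.51, 0.527, 1.433, -0, 1.181, -0.178], TCP at [0.148, -0.607, 0.231] pointing down, gripper open.
Joint ranges: [-3.08, 3.08], [-0.75, 2.2], [0.22, 2.44], [-1.43, 4.57], [0, 2.65], [-2.85, 2.85]. Speed limits (rad/s): [2.79, 2.79, 3.14, 3.14, 3.14, 3.14].

INTERFACE

Orientations are given as a unit quaternion [x, y, z, w].
In Python, from station import sensors, cams, order, manip gives the robot as it stands.
- The arm moves only by the tool move_arm, never from a script. Its argument "targets" is a list of rows, each an object of numbers: "dx", "dy", "dz": the shift along the world's x, y, z normalised to -1 to 1, where 1 is 25 mm; "rx", "ry", "rz": the turn, a rotation vector about the world's x, y, z normalised to -1 to 1, where 1 is 30 degrees. A call has exactly 10 rows; each row shifts and turns the commanded pose from where the row before left it; what a row does not reach is not made up. A row lasts 1/8 s, in which the tool goes at most 62.5 mm and 10.7 degrees, less where a joint would pass 70% of its speed; a pose out of reach is approached as far as the arm can. A call with a number of a shift or a turn outside -1 to 1 is refused whole. A call with a gripper value outside its range is refused whole. "claw" is the opening in per cent of the stroke, from 0 (shut) to 100 (fully open), set as the call begins (left out, the last holds). The fingers move at their own pace and stop on an object; "newtons" is the grip in N (left out, the last holds). Time passes only in rows, so rows that do not move let the fingers close, or fill a call up. It gives the time, the measured TCP pose, the force, the opening and the grip force at its end, in the units of the state.
- sensors.sense(): the state, without advancing time (a new reading comes with each control period).
- cams.snapshot(name): name is "scene" or "side" or "wrist"; returns the picture (384x512x3 uint8, red, green, blue); there is no depth.
- cams.camera_model(name): a dict with "fx", "fy", "cx", "cy" (pixels), "distortion" ([k1, k2, p1, p2, k3] as OpenCV has them; the pictures are not rectified), "extrinsics" (4x4, takes a point from world to camera coordinates). Camera axes: x right, y down, z forward; pixel columns grow to the right and rows downward; lengths in m; the calibration is good to about 2 mm. A picture is of the moment at which its call begins: read the wrist's pose just before it. camera_model takes no time and is no camera call; for the wrist camera it gives the pose at the moment of the call.
- order.sign_off(): hands the job in; it is judged then, once.
The state is a dict: "t": time; "q": joint angles; "qd": joint speeds; "tau": joint torques, N m; "tcp_pos": TCP position; "tool_rot": TCP orientation; "force": force on the tool from outside, world axes, zero at the start; "ft_torque": the same for the moment, N m; "finger_gap": opening from 0.0 (shut) to 1.0 (fully open); "gripper_force": force on a finger pad.
Only numpy, scipy, OpenCV 4.12 (cv2) and the standard library are available. Lean on these libraries where they do the work, as an engineer would, in place of code of your own. Each camera call takes 0.05 s, during which the arm holds its last target. There are 200 camera calls.

TASK

Pull the grey gauge plate straight up out of the narrow gap where it is wedged between the two bolted-down heater blocks, by its exposed top edge. Lower it in the gripper into the wide gap beside the sliding block and stand it upright on the deck there, then push the sliding block along its rail until the plate is snug between both blocks, so that the plate now sets this gap. Leave the plate standing there and leave the other things on the bench where they are.

Things in the scene. Friction and masses are not known exactly. Their poses are not given: they have to be found in the camera images.
- station: Block heater fixed to the bench: dark steel deck 150 x 370 mm, 15 mm thick, with a row of three equal heater blocks, each 120 (x) x 80 (y) x 80 mm high, white with pale aluminium tops 95 mm above the bench (painted-on wells, no obstacle). Origin: centre of the deck's underside; y along the row, z up. Bolted block A spans y = 89.5 to 169.5 mm, bolted block B y = -5 to 75 mm; the sliding block lies on B's -y side.
- narrow_gap (a point): Middle of the floor (deck top) of the narrow gap between blocks A and B, 14.5 mm wide, 80 mm deep; axes as the station's. A sprung pad in A's face presses the plate against B with about 6 N, so pulling the plate up takes about 5 to 16 N.
- wide_gap (a point): Foot of block B's face in the wide gap, on the deck top (15 mm above the bench), on the station's middle line; axes as the station's. The wide gap reaches from here along -y to the sliding block. Guide lips 8 mm high, inner faces at x = -65 and +65 mm, run along both edges of the deck.
- plate_mid (a point): Centre of the loose gauge plate, a flat grey plastic slab 80 mm long (its x), 12 mm thick (its y), 120 mm tall (its z), about 0.16 kg. It starts standing on the deck in the narrow gap, its x along the station's x, its top 40 mm above the block tops; its place along the gap varies. Standing on the deck its centre is 75 mm above the bench.
- sliding_block (a joint): Clear width in metres of the wide gap between block B's face and the third heater block, which slides on the deck: 0 = touching B, at most 0.08; grows as it moves along the station's -y. The block cannot tip or turn and stays where it is left; pushing it takes about 6 to 8 N.
- push_face (a point): Centre of the sliding block's outer end face (its -y face, 120 mm wide, 15 to 95 mm above the bench), 55 mm above the bench; axes as the station's; moves with the block. Pushing it along the station's +y narrows the wide gap. The space beyond this face is open above the deck.
Not all that is in view belongs to the job. Of the things like the part that bears plate_mid, leave any that is blue or yellow; of the rest the larger one is meant.

How it is judged:
By the outcome, as a careful person would: the job done as asked, in the order asked, and still so for the second after the job is handed in, with the robot touching nothing.
It also fails if it takes over 53 s, if anything falls off the work surface, if the arm or the gripper's body presses on something with over 40 N, if the wrist force passes 120 N, or if a joint passes its speed limit or range.

## Working session

There is one attempt and no reset: what is moved stays moved. The work goes in short steps, Python scripts to look and compute and a tool call to move; the robot and the scene stay as the last step left them, time stands still between calls to the robot, and variables do not carry over. Pictures are saved under pics/ and viewed, at most 10 in all, crops included, and the job is handed in when it is done.

Besides the shell and the picture viewer there is one more tool, called after "Call:" as a command line: name --argument value ..., lists and objects as JSON in quotes. move_arm: Moves the arm, as the interface text tells. Scaled input: -1 to 1 covers 25 mm each way for a shift and 30 degrees each way for a turn. Its arguments: {"type":"object","properties":{"targets":{"type":"array"},"claw":{"type":"number"},"newtons":{"type":"number"}},"required":["targets"]}

```bash
mkdir -p pics; ls
python3 - <<'E'
from station import sensors,cams
import cv2,numpy as np
for n in("scene","side"):
    cv2.imwrite(f"pics/{n}0.png",cams.snapshot(n)[:,:,::-1])
    m=cams.camera_model(n);print(n,m['fx'],m['cx'],m['distortion'],np.linalg.inv(np.array(m['extrinsics']))[:3].round(3).tolist())
s=sensors.sense();print(s['t'],s['tcp_pos'],s['tool_rot'])
E
```

```text
pics
scene 477.0108638503308 252.49442691853915 [-0.1168423  0.         0.         0.         0.       ] [[0.626, 0.658, -0.419, 0.841], [0.78, -0.518, 0.352, -0.188], [0.015, -0.547, -0.837, 0.772]]
side 488.2237500272485 250.42180767681592 [-0.05103977  0.          0.          0.          0.        ] [[-0.799, -0.435, 0.415, 0.146], [-0.601, 0.597, -0.531, 0.567], [-0.017, -0.674, -0.739, 0.703]]
0.1 [ 0.14783044 -0.60660429  0.23041546] [ 9.92881472e-01  1.19102494e-01  6.70068409e-05 -9.86691638e-04]
```

View pics/scene0.png

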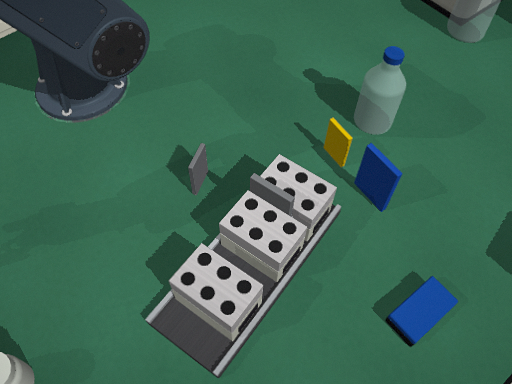

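View pics/side0.png

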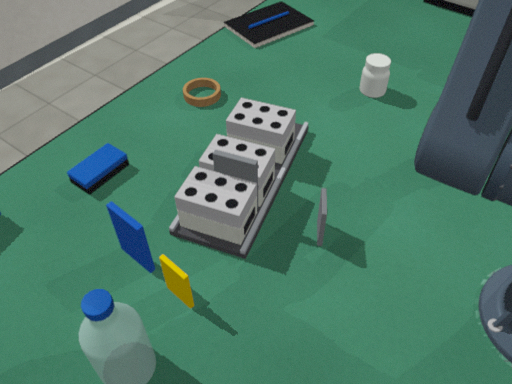

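```bash
python3 - <<'E'
import cv2,numpy as np
a=cv2.imread("pics/scene0.png")[135:384,140:350];b=cv2.imread("pics/side0.png")[90:255,165:330]
A=cv2.resize(a,None,fx=2.4,fy=2.4,interpolation=cv2.INTER_CUBIC)[:600];B=cv2.resize(b,None,fx=1.8,fy=1.8,interpolation=cv2.INTER_CUBIC)
A=cv2.resize(a,(504,598),interpolation=cv2.INTER_CUBIC)
c=np.zeros((600,801,3),np.uint8);c=c[:,:800];c[:598,:504]=A;c[:297,504:800]=B[:297,:296]
cv2.imwrite("pics/crop.png",c)
E
cat > h.py <<'E'
import numpy as np,cv2
from station import cams
def ray(n,px,m=None):
    m=m or cams.camera_model(n);K=np.array([[m['fx'],0,m['cx']],[0,m['fy'],m['cy']],[0,0,1.]])
    p=cv2.undistortPoints(np.array(px,float).reshape(-1,1,2),K,np.array(m['distortion']))[:,0]
    T=np.linalg.inv(np.array(m['extrinsics']));d=np.c_[p,np.ones(len(p))]@T[:3,:3].T
    return T[:3,3],d
def plane(n,px,z,m=None):
    o,d=ray(n,px,m);return o+d*((z-o[2])/d[:,2])[:,None]
E
```

```text
(no output)
```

View pics/crop.png

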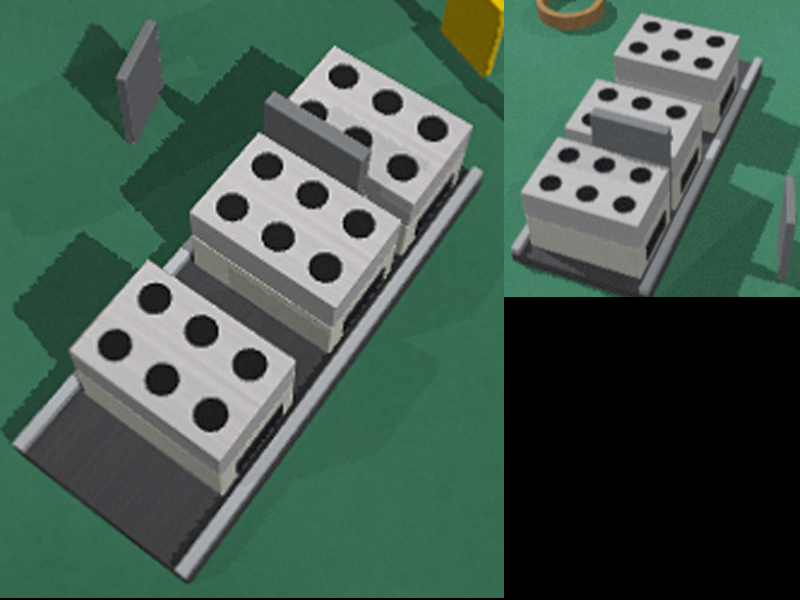

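Run:
```python
from h import *
S=lambda L:[(140+x/2.4,135+y/2.4) for x,y in L]
D=lambda L:[(165+(x-504)/1.794,90+y/1.794) for x,y in L]
np.set_printoptions(precision=4,suppress=True)
def quad(t,P):
    P=P[:,:2];print(t,P.tolist() if 0 else P,'c',P.mean(0),'len',np.linalg.norm(np.diff(np.r_[P,P[:1]],axis=0),axis=1),'ang',[np.degrees(np.arctan2(*(P[j]-P[i])[::-1])) for i,j in((0,1),(1,2))])
quad('slid',plane('scene',S([(150,261),(295,357),(217,463),(71,352)]),.095))
quad('B',plane('scene',S([(260,133),(400,224),(333,322),(191,212)]),.095))
quad('A-side',plane('side',D([(537,137),(668,170),(652,226),(522,192)]),.095))
quad('slid-side',plane('side',D([(641,14),(740,37),(710,78),(615,52)]),.095))
quad('plate',plane('scene',S([(275,92),(370,152),(361,159),(265,98)]),.135))
print('A',plane('scene',S([(335,46),(471,128),(408,222)]),.095))
print('deck end',plane('scene',S([(14,443),(188,580)]),.0155),plane('scene',S([(480,171)]),.023))
print('plate side',plane('side',D([(594,110),(671,127)]),.135))
```

```text
slid [[ 0.5383 -0.0336]
 [ 0.6488 -0.0013]
 [ 0.672  -0.0806]
 [ 0.5593 -0.1097]] c [ 0.6046 -0.0563] len [0.1151 0.0826 0.1164 0.079 ] ang [np.float64(16.26217976037125), np.float64(-73.68294176408483)]
B [[0.505  0.0851]
 [0.6198 0.1137]
 [0.6456 0.0327]
 [0.5256 0.0094]] c [0.574  0.0602] len [0.1183 0.0851 0.1222 0.0784] ang [np.float64(14.027576395527946), np.float64(-72.30708494172062)]
A-side [[0.6283 0.1437]
 [0.4953 0.1033]
 [0.4653 0.1683]
 [0.5896 0.2074]] c [0.5446 0.1557] len [0.139  0.0715 0.1302 0.0745] ang [np.float64(-163.10477749660978), np.float64(114.80453230327346)]
slid-side [[ 0.6687 -0.0785]
 [ 0.5526 -0.1093]
 [ 0.5397 -0.0317]
 [ 0.6494 -0.0067]] c [ 0.6026 -0.0566] len [0.1201 0.0787 0.1125 0.0743] ang [np.float64(-165.12846287220063), np.float64(99.40021209139577)]
plate [[0.5053 0.0974]
 [0.581  0.1164]
 [0.5814 0.1082]
 [0.505  0.089 ]] c [0.5432 0.1027] len [0.078  0.0082 0.0787 0.0084] ang [np.float64(14.080666948996091), np.float64(-87.36545005252285)]
A [[0.4795 0.1762 0.095 ]
 [0.5942 0.2052 0.095 ]
 [0.622  0.119  0.095 ]]
deck end [[ 0.5572 -0.1676  0.0155]
 [ 0.7012 -0.1288  0.0155]] [[0.6006 0.225  0.023 ]]
plate side [[0.5772 0.1116 0.135 ]
 [0.5033 0.0873 0.135 ]]
```

The two views agree: the grey plate in the gap is the target, and its top is near (0.543, 0.102). The free-standing grey plate at scene (199,168) is the smaller one. The station is yawed about 14.7° and the wide gap is about 40 mm. I'm moving above the plate.

Call:
move_arm --targets '[{"dx": 0.527, "dy": 0.945, "rz": 0.034}, {"dx": 0.527, "dy": 0.945}, {"dx": 0.527, "dy": 0.945}, {"dx": 0.527, "dy": 0.945}, {"dx": 0.527, "dy": 0.945}, {"dx": 0.527, "dy": 0.945}, {"dx": 0.527, "dy": 0.945}, {"dx": 0.527, "dy": 0.945}, {"dx": 0.527, "dy": 0.945}, {"dx": 0.527, "dy": 0.945}]' --claw 100

```text
schema error: expected keys dx, dy, dz, rx, ry, rz
```

Call:
move_arm --targets '[{"dx": 0.527, "dy": 0.945}, {"dx": 0.527, "dy": 0.945}, {"dx": 0.527, "dy": 0.945}, {"dx": 0.527, "dy": 0.945}, {"dx": 0.527, "dy": 0.945}, {"dx": 0.527, "dy": 0.945}, {"dx": 0.527, "dy": 0.945}, {"dx": 0.527, "dy": 0.945}, {"dx": 0.527, "dy": 0.945}, {"dx": 0.527, "dy": 0.945}]'

```text
schema error: expected keys dx, dy, dz, rx, ry, rz
```

Call:
move_arm --targets '[{"dx": 0.527, "dy": 0.945}, {"dx": 0.527, "dy": 0.945}, {"dx": 0.527, "dy": 0.945}, {"dx": 0.527, "dy": 0.945}, {"dx": 0.527, "dy": 0.945}, {"dx": 0.527, "dy": 0.945}, {"dx": 0.527, "dy": 0.945}, {"dx": 0.527, "dy": 0.945}, {"dx": 0.527, "dy": 0.945}, {"dx": 0.5}]'

```text
schema error: expected keys dx, dy, dz, rx, ry, rz
```

Run:
```python
from station import sensors,cams
import cv2,numpy as np,pickle
m=cams.camera_model("wrist");s=sensors.sense();print(s['tcp_pos'],s['tool_rot'],s['force'])
pickle.dump(m,open('w1.pkl','wb'))
cv2.imwrite("pics/w1.png",cams.snapshot("wrist")[:,:,::-1])
```

```text
[ 0.14783044 -0.60660429  0.23041546] [ 9.92881472e-01  1.19102494e-01  6.70068409e-05 -9.86691638e-04] [ 0.40517889  0.29633045 -0.59865267]
```

View pics/w1.png

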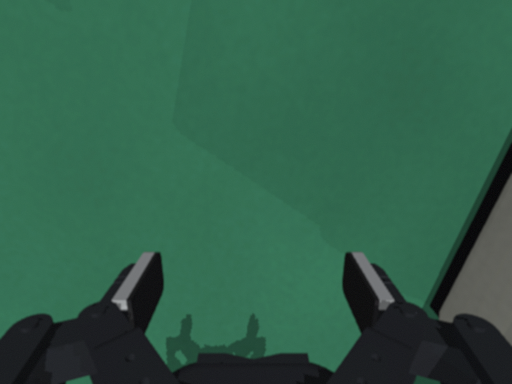

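The moves were refused because every row needs all six keys, so the arm is still at its start pose. The picture shows only bare bench and the open fingers at (140,290) and (365,290).

Call:
move_arm --targets '[{"dx": 0.527, "dy": 0.945, "dz": 0, "rx": 0, "ry": 0, "rz": 0.034}, {"dx": 0.527, "dy": 0.945, "dz": 0, "rx": 0, "ry": 0, "rz": 0}, {"dx": 0.527, "dy": 0.945, "dz": 0, "rx": 0, "ry": 0, "rz": 0}, {"dx": 0.527, "dy": 0.945, "dz": 0, "rx": 0, "ry": 0, "rz": 0}, {"dx": 0.527, "dy": 0.945, "dz": 0, "rx": 0, "ry": 0, "rz": 0}, {"dx": 0.527, "dy": 0.945, "dz": 0, "rx": 0, "ry": 0, "rz": 0}, {"dx": 0.527, "dy": 0.945, "dz": 0, "rx": 0, "ry": 0, "rz": 0}, {"dx": 0.527, "dy": 0.945, "dz": 0, "rx": 0, "ry": 0, "rz": 0}, {"dx": 0.527, "dy": 0.945, "dz": 0, "rx": 0, "ry": 0, "rz": 0}, {"dx": 0.527, "dy": 0.945, "dz": 0, "rx": 0, "ry": 0, "rz": 0}]' --claw 100

```text
t: 1.4
tcp_pos: [0.2799, -0.37, 0.2312]
tool_rot: [0.992, 0.128, -0.0, -0.0]
force: [0.2, -0.9, 0.1]
finger_gap: 1.001
gripper_force: 0.0
```

Call:
move_arm --targets '[{"dx": 0.527, "dy": 0.945, "dz": 0, "rx": 0, "ry": 0, "rz": 0}, {"dx": 0.527, "dy": 0.945, "dz": 0, "rx": 0, "ry": 0, "rz": 0}, {"dx": 0.527, "dy": 0.945, "dz": 0, "rx": 0, "ry": 0, "rz": 0}, {"dx": 0.527, "dy": 0.945, "dz": 0, "rx": 0, "ry": 0, "rz": 0}, {"dx": 0.527, "dy": 0.945, "dz": 0, "rx": 0, "ry": 0, "rz": 0}, {"dx": 0.527, "dy": 0.945, "dz": 0, "rx": 0, "ry": 0, "rz": 0}, {"dx": 0.527, "dy": 0.945, "dz": 0, "rx": 0, "ry": 0, "rz": 0}, {"dx": 0.527, "dy": 0.945, "dz": 0, "rx": 0, "ry": 0, "rz": 0}, {"dx": 0.527, "dy": 0.945, "dz": 0, "rx": 0, "ry": 0, "rz": 0}, {"dx": 0.527, "dy": 0.945, "dz": 0, "rx": 0, "ry": 0, "rz": 0}]'

```text
t: 2.65
tcp_pos: [0.4116, -0.1339, 0.2312]
tool_rot: [0.992, 0.128, -0.0, -0.0]
force: [0.1, -0.7, 0.2]
finger_gap: 1.001
gripper_force: 0.0
```

Call:
move_arm --targets '[{"dx": 0.527, "dy": 0.945, "dz": 0, "rx": 0, "ry": 0, "rz": 0}, {"dx": 0.527, "dy": 0.945, "dz": 0, "rx": 0, "ry": 0, "rz": 0}, {"dx": 0.527, "dy": 0.945, "dz": 0, "rx": 0, "ry": 0, "rz": 0}, {"dx": 0.527, "dy": 0.945, "dz": 0, "rx": 0, "ry": 0, "rz": 0}, {"dx": 0.527, "dy": 0.945, "dz": 0, "rx": 0, "ry": 0, "rz": 0}, {"dx": 0.527, "dy": 0.945, "dz": 0, "rx": 0, "ry": 0, "rz": 0}, {"dx": 0.527, "dy": 0.945, "dz": 0, "rx": 0, "ry": 0, "rz": 0}, {"dx": 0.527, "dy": 0.945, "dz": 0, "rx": 0, "ry": 0, "rz": 0}, {"dx": 0.527, "dy": 0.945, "dz": 0, "rx": 0, "ry": 0, "rz": 0}, {"dx": 0.5, "dy": 0.9, "dz": 0, "rx": 0, "ry": 0, "rz": 0}]'

```text
t: 3.9
tcp_pos: [0.5426, 0.1013, 0.2311]
tool_rot: [0.992, 0.128, -0.0, -0.0]
force: [0.3, 0.5, -1.4]
finger_gap: 0.996
gripper_force: 0.0
```

Run:
```python
from station import sensors,cams
import cv2,numpy as np,pickle
m=cams.camera_model("wrist");s=sensors.sense();print(s['tcp_pos'],s['tool_rot'],s['force'])
pickle.dump(m,open('w1.pkl','wb'))
cv2.imwrite("pics/w2.png",cams.snapshot("wrist")[:,:,::-1])
```

```text
[0.54260327 0.10126245 0.23105699] [ 9.91768670e-01  1.28042278e-01 -2.82123958e-04 -3.19807823e-05] [ 0.33971577  0.53649942 -1.43488127]
```

View pics/w2.png

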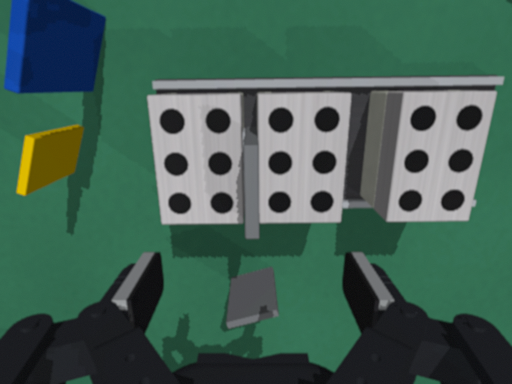

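Run:
```python
from h import *
import pickle
m=pickle.load(open('w1.pkl','rb'));np.set_printoptions(precision=4,suppress=True)
for t,z,L in(('plate',.135,[(244.5,143),(257,143),(259,238),(245,238)]),('B',.095,[(257,93),(351,92),(342,222),(260,223)]),('slid',.095,[(401,92),(495,91),(470,220),(386,221)]),('A',.095,[(149,96),(242,94),(243,223),(161,224)])):
    P=plane('w',L,z,m)[:,:2];print(t,P,P.mean(0),np.linalg.norm(np.diff(np.r_[P,P[:1]],axis=0),axis=1),[np.degrees(np.arctan2(*(P[i]-P[j])[::-1])) for i,j in((0,3),(1,2),(0,1),(3,2))])
```

```text
plate [[0.5803 0.1179]
 [0.5828 0.1087]
 [0.5055 0.0863]
 [0.5025 0.0977]] [0.5428 0.1027] [0.0096 0.0805 0.0118 0.0804] [np.float64(14.539357964264982), np.float64(16.162698687531467), np.float64(104.70962468393463), np.float64(104.72208496607583)]
B [[0.6175 0.1174]
 [0.6385 0.0405]
 [0.5232 0.007 ]
 [0.502  0.0836]] [0.5703 0.0621] [0.0797 0.1201 0.0794 0.1203] [np.float64(16.34452716082988), np.float64(16.213025431395785), np.float64(105.29339675299138), np.float64(105.47907305736999)]
slid [[ 0.6493 -0.0005]
 [ 0.6703 -0.0773]
 [ 0.5566 -0.112 ]
 [ 0.535  -0.0338]] [ 0.6028 -0.0559] [0.0796 0.1189 0.0811 0.119 ] [np.float64(16.264597638261588), np.float64(17.003387327546623), np.float64(105.31483846813974), np.float64(105.45384639296151)]
A [[0.5918 0.2058]
 [0.6135 0.1295]
 [0.4978 0.0995]
 [0.4765 0.1763]] [0.5449 0.1528] [0.0792 0.1195 0.0797 0.119 ] [np.float64(14.349978195002553), np.float64(14.559842843578279), np.float64(105.87242492237881), np.float64(105.48411141824029)]
```

Call:
move_arm --targets '[{"dx": 0.0, "dy": 0.056, "dz": -0.8, "rx": 0, "ry": 0, "rz": 0.02}, {"dx": 0, "dy": 0, "dz": -0.9, "rx": 0, "ry": 0, "rz": 0}, {"dx": 0, "dy": 0, "dz": -0.9, "rx": 0, "ry": 0, "rz": 0}, {"dx": 0, "dy": 0, "dz": -0.9, "rx": 0, "ry": 0, "rz": 0}, {"dx": 0, "dy": 0, "dz": -0.7, "rx": 0, "ry": 0, "rz": 0}, {"dx": 0, "dy": 0, "dz": -0.45, "rx": 0, "ry": 0, "rz": 0}, {"dx": 0, "dy": 0, "dz": -0.25, "rx": 0, "ry": 0, "rz": 0}, {"dx": 0, "dy": 0, "dz": -0.14, "rx": 0, "ry": 0, "rz": 0}, {"dx": 0, "dy": 0, "dz": 0, "rx": 0, "ry": 0, "rz": 0}, {"dx": 0, "dy": 0, "dz": 0, "rx": 0, "ry": 0, "rz": 0}]'

```text
t: 5.2
tcp_pos: [0.5428, 0.1018, 0.1058]
tool_rot: [0.991, 0.133, 0.001, 0.0]
force: [0.2, 0.1, 0.1]
finger_gap: 1.006
gripper_force: 0.0
```

Call:
move_arm --targets '[{"dx": 0, "dy": 0, "dz": 0, "rx": 0, "ry": 0, "rz": 0}, {"dx": 0, "dy": 0, "dz": 0, "rx": 0, "ry": 0, "rz": 0}, {"dx": 0, "dy": 0, "dz": 0, "rx": 0, "ry": 0, "rz": 0}, {"dx": 0, "dy": 0, "dz": 0, "rx": 0, "ry": 0, "rz": 0}, {"dx": 0, "dy": 0, "dz": 0, "rx": 0, "ry": 0, "rz": 0}, {"dx": 0, "dy": 0, "dz": 0, "rx": 0, "ry": 0, "rz": 0}, {"dx": 0, "dy": 0, "dz": 0, "rx": 0, "ry": 0, "rz": 0}, {"dx": 0, "dy": 0, "dz": 0, "rx": 0, "ry": 0, "rz": 0}, {"dx": 0, "dy": 0, "dz": 0, "rx": 0, "ry": 0, "rz": 0}, {"dx": 0, "dy": 0, "dz": 0, "rx": 0, "ry": 0, "rz": 0}]' --claw 0 --newtons 60

```text
t: 6.45
tcp_pos: [0.5423, 0.1023, 0.1055]
tool_rot: [0.991, 0.133, 0.0, -0.0]
force: [-1.0, 4.9, 3.7]
finger_gap: 0.132
gripper_force: 60.1
```

Call:
move_arm --targets '[{"dx": 0, "dy": 0, "dz": 0.2, "rx": 0, "ry": 0, "rz": 0}, {"dx": 0, "dy": 0, "dz": 0.3, "rx": 0, "ry": 0, "rz": 0}, {"dx": 0, "dy": 0, "dz": 0.4, "rx": 0, "ry": 0, "rz": 0}, {"dx": 0, "dy": 0, "dz": 0.5, "rx": 0, "ry": 0, "rz": 0}, {"dx": 0, "dy": 0, "dz": 0.5, "rx": 0, "ry": 0, "rz": 0}, {"dx": 0, "dy": 0, "dz": 0.5, "rx": 0, "ry": 0, "rz": 0}, {"dx": 0, "dy": 0, "dz": 0.5, "rx": 0, "ry": 0, "rz": 0}, {"dx": 0, "dy": 0, "dz": 0.5, "rx": 0, "ry": 0, "rz": 0}, {"dx": 0, "dy": 0, "dz": 0.5, "rx": 0, "ry": 0, "rz": 0}, {"dx": 0, "dy": 0, "dz": 0.5, "rx": 0, "ry": 0, "rz": 0}]'

```text
t: 7.7
tcp_pos: [0.5433, 0.1011, 0.2169]
tool_rot: [0.991, 0.133, 0.001, 0.001]
force: [0.2, 0.0, -1.5]
finger_gap: 0.128
gripper_force: 60.0
```

Run:
```python
from station import sensors,cams
import cv2,numpy as np
s=sensors.sense();print(s['tcp_pos'],s['tool_rot'],s['force'])
a=cams.snapshot("scene")[100:384,130:400,::-1];b=cams.snapshot("side")[60:270,130:400,::-1]
c=np.zeros((426,800,3),np.uint8);c[:,:400]=cv2.resize(a,(400,426));c[:311,400:]=cv2.resize(b,(400,311));cv2.imwrite("pics/l1.png",c)
```

```text
[0.54333487 0.10113372 0.2169449 ] [9.91100975e-01 1.33105345e-01 1.15149620e-03 7.06144060e-04] [ 0.17401776  0.02594467 -1.53077704]
```

View pics/l1.png

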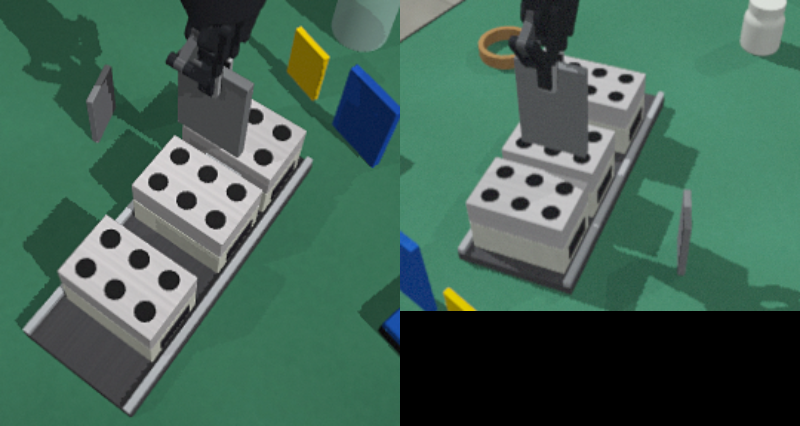

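Call:
move_arm --targets '[{"dx": 0.22, "dy": -0.46, "dz": 0, "rx": 0, "ry": 0, "rz": 0}, {"dx": 0.22, "dy": -0.46, "dz": 0, "rx": 0, "ry": 0, "rz": 0}, {"dx": 0.22, "dy": -0.46, "dz": 0, "rx": 0, "ry": 0, "rz": 0}, {"dx": 0.21, "dy": -0.46, "dz": 0, "rx": 0, "ry": 0, "rz": 0}, {"dx": 0.21, "dy": -0.46, "dz": 0, "rx": 0, "ry": 0, "rz": 0}, {"dx": 0.21, "dy": -0.46, "dz": 0, "rx": 0, "ry": 0, "rz": 0}, {"dx": 0.21, "dy": -0.46, "dz": 0, "rx": 0, "ry": 0, "rz": 0}, {"dx": 0.21, "dy": -0.46, "dz": 0, "rx": 0, "ry": 0, "rz": 0}, {"dx": 0, "dy": 0, "dz": 0, "rx": 0, "ry": 0, "rz": 0}, {"dx": 0, "dy": 0, "dz": 0, "rx": 0, "ry": 0, "rz": 0}]'

```text
t: 9.05
tcp_pos: [0.5849, 0.01, 0.2152]
tool_rot: [0.991, 0.133, -0.0, -0.0]
force: [0.8, -0.7, -1.5]
finger_gap: 0.126
gripper_force: 59.9
```

Run:
```python
from station import sensors,cams
import cv2,numpy as np
s=sensors.sense();print(s['tcp_pos'],s['tool_rot'],s['force'])
a=cams.snapshot("scene")[140:384,130:380,::-1];b=cams.snapshot("side")[60:270,150:350,::-1]
c=np.zeros((420,800,3),np.uint8);c[:,:400]=cv2.resize(a,(400,420));c[:,400:]=cv2.resize(b,(400,420));cv2.imwrite("pics/l2.png",c)
```

```text
[0.58489887 0.00999796 0.21522312] [ 9.91103751e-01  1.33091054e-01 -2.52043241e-04 -2.49865618e-04] [ 0.8396328  -0.72090472 -1.48001392]
```

View pics/l2.png

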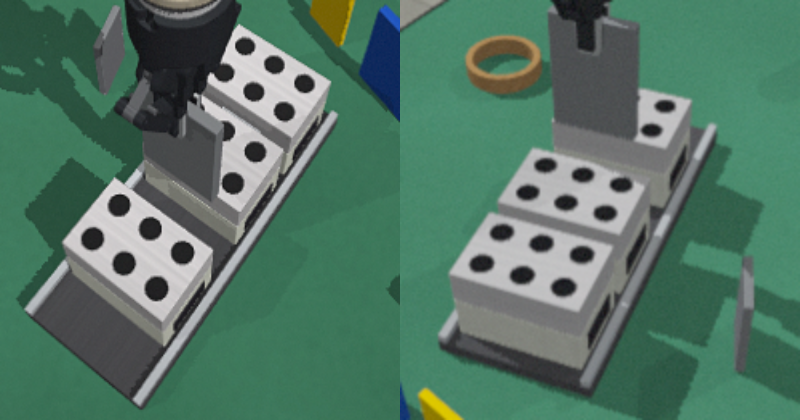

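Call:
move_arm --targets '[{"dx": 0, "dy": 0, "dz": -0.4, "rx": 0, "ry": 0, "rz": 0}, {"dx": 0, "dy": 0, "dz": -0.4, "rx": 0, "ry": 0, "rz": 0}, {"dx": 0, "dy": 0, "dz": -0.4, "rx": 0, "ry": 0, "rz": 0}, {"dx": 0, "dy": 0, "dz": -0.4, "rx": 0, "ry": 0, "rz": 0}, {"dx": 0, "dy": 0, "dz": -0.5, "rx": 0, "ry": 0, "rz": 0}, {"dx": 0, "dy": 0, "dz": -0.5, "rx": 0, "ry": 0, "rz": 0}, {"dx": 0, "dy": 0, "dz": -0.5, "rx": 0, "ry": 0, "rz": 0}, {"dx": 0, "dy": 0, "dz": -0.5, "rx": 0, "ry": 0, "rz": 0}, {"dx": 0, "dy": 0, "dz": -0.4, "rx": 0, "ry": 0, "rz": 0}, {"dx": 0, "dy": 0, "dz": -0.1, "rx": 0, "ry": 0, "rz": 0}]'

```text
t: 10.4
tcp_pos: [0.5847, 0.0099, 0.1119]
tool_rot: [0.991, 0.133, -0.001, -0.0]
force: [0.8, 0.3, -1.9]
finger_gap: 0.131
gripper_force: 60.0
```

Call:
move_arm --targets '[{"dx": 0, "dy": 0, "dz": -0.04, "rx": 0, "ry": 0, "rz": 0}, {"dx": 0, "dy": 0, "dz": -0.04, "rx": 0, "ry": 0, "rz": 0}, {"dx": 0, "dy": 0, "dz": -0.04, "rx": 0, "ry": 0, "rz": 0}, {"dx": 0, "dy": 0, "dz": -0.03, "rx": 0, "ry": 0, "rz": 0}, {"dx": 0, "dy": 0, "dz": -0.03, "rx": 0, "ry": 0, "rz": 0}, {"dx": 0, "dy": 0, "dz": -0.03, "rx": 0, "ry": 0, "rz": 0}, {"dx": 0, "dy": 0, "dz": -0.03, "rx": 0, "ry": 0, "rz": 0}, {"dx": 0, "dy": 0, "dz": -0.02, "rx": 0, "ry": 0, "rz": 0}, {"dx": 0, "dy": 0, "dz": 0, "rx": 0, "ry": 0, "rz": 0}, {"dx": 0, "dy": 0, "dz": 0, "rx": 0, "ry": 0, "rz": 0}]'

```text
t: 11.65
tcp_pos: [0.5852, 0.0098, 0.1063]
tool_rot: [0.991, 0.133, 0.0, -0.0]
force: [-0.7, -0.6, -0.9]
finger_gap: 0.128
gripper_force: 60.0
```

Call:
move_arm --targets '[{"dx": 0, "dy": 0, "dz": -0.02, "rx": 0, "ry": 0, "rz": 0}, {"dx": 0, "dy": 0, "dz": -0.02, "rx": 0, "ry": 0, "rz": 0}, {"dx": 0, "dy": 0, "dz": -0.02, "rx": 0, "ry": 0, "rz": 0}, {"dx": 0, "dy": 0, "dz": 0, "rx": 0, "ry": 0, "rz": 0}, {"dx": 0, "dy": 0, "dz": 0, "rx": 0, "ry": 0, "rz": 0}, {"dx": 0, "dy": 0, "dz": 0, "rx": 0, "ry": 0, "rz": 0}, {"dx": 0, "dy": 0, "dz": 0, "rx": 0, "ry": 0, "rz": 0}, {"dx": 0, "dy": 0, "dz": 0, "rx": 0, "ry": 0, "rz": 0}, {"dx": 0, "dy": 0, "dz": 0, "rx": 0, "ry": 0, "rz": 0}, {"dx": 0, "dy": 0, "dz": 0, "rx": 0, "ry": 0, "rz": 0}]'

```text
t: 12.9
tcp_pos: [0.5853, 0.0098, 0.1055]
tool_rot: [0.991, 0.133, 0.0, 0.0]
force: [-2.5, -0.3, 5.6]
finger_gap: 0.133
gripper_force: 61.0
```

The plate is down on the deck, with the force now upward, so I'm releasing it.

Call:
move_arm --targets '[{"dx": 0, "dy": 0, "dz": 0, "rx": 0, "ry": 0, "rz": 0}, {"dx": 0, "dy": 0, "dz": 0, "rx": 0, "ry": 0, "rz": 0}, {"dx": 0, "dy": 0, "dz": 0, "rx": 0, "ry": 0, "rz": 0}, {"dx": 0, "dy": 0, "dz": 0, "rx": 0, "ry": 0, "rz": 0}, {"dx": 0, "dy": 0, "dz": 0, "rx": 0, "ry": 0, "rz": 0}, {"dx": 0, "dy": 0, "dz": 0, "rx": 0, "ry": 0, "rz": 0}, {"dx": 0, "dy": 0, "dz": 0.2, "rx": 0, "ry": 0, "rz": 0}, {"dx": 0, "dy": 0, "dz": 0.5, "rx": 0, "ry": 0, "rz": 0}, {"dx": 0, "dy": 0, "dz": 0.8, "rx": 0, "ry": 0, "rz": 0}, {"dx": 0, "dy": 0, "dz": 0.8, "rx": 0, "ry": 0, "rz": 0}]' --claw 60

```text
t: 14.15
tcp_pos: [0.5854, 0.0098, 0.1638]
tool_rot: [0.991, 0.133, 0.0, 0.0]
force: [0.0, -0.6, -0.1]
finger_gap: 0.601
gripper_force: 0.0
```

Run:
```python
from station import sensors,cams
import cv2,numpy as np
s=sensors.sense();print(s['tcp_pos'],s['force'],s['finger_gap'])
a=cams.snapshot("scene")[140:384,130:380,::-1];b=cams.snapshot("side")[60:270,150:350,::-1]
c=np.zeros((420,800,3),np.uint8);c[:,:400]=cv2.resize(a,(400,420));c[:,400:]=cv2.resize(b,(400,420));cv2.imwrite("pics/l3.png",c)
```

```text
[0.58538453 0.00976002 0.16376564] [ 0.04404657 -0.57000154 -0.0882691 ] 0.6009970422226398
```

View pics/l3.png

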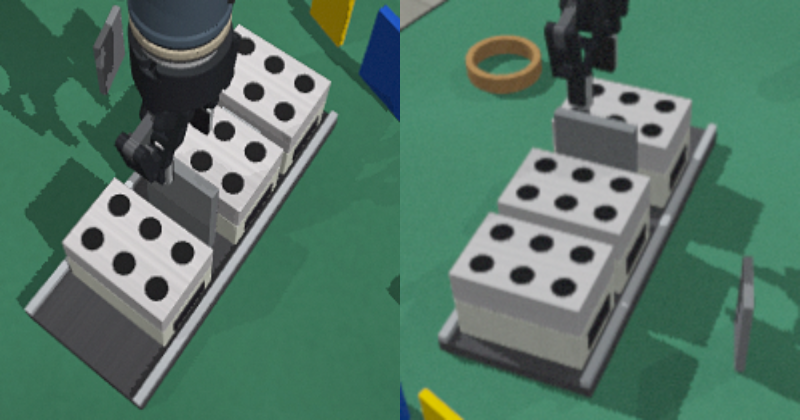

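Call:
move_arm --targets '[{"dx": 0, "dy": 0, "dz": 1, "rx": 0, "ry": 0, "rz": 0}, {"dx": 0, "dy": 0, "dz": 0.8, "rx": 0, "ry": 0, "rz": 0}, {"dx": 0.24, "dy": -0.875, "dz": 0, "rx": 0, "ry": 0, "rz": 0}, {"dx": 0.24, "dy": -0.875, "dz": 0, "rx": 0, "ry": 0, "rz": 0}, {"dx": 0.24, "dy": -0.875, "dz": 0, "rx": 0, "ry": 0, "rz": 0}, {"dx": 0.24, "dy": -0.875, "dz": 0, "rx": 0, "ry": 0, "rz": 0}, {"dx": 0.24, "dy": -0.875, "dz": 0, "rx": 0, "ry": 0, "rz": 0}, {"dx": 0.24, "dy": -0.875, "dz": 0, "rx": 0, "ry": 0, "rz": 0}, {"dx": 0.24, "dy": -0.875, "dz": 0, "rx": 0, "ry": 0, "rz": 0}, {"dx": 0, "dy": 0, "dz": 0, "rx": 0, "ry": 0, "rz": 0}]' --claw 0 --newtons 40

```text
t: 15.5
tcp_pos: [0.6278, -0.1455, 0.2073]
tool_rot: [0.991, 0.132, 0.0, 0.0]
force: [-1.1, -1.2, 0.2]
finger_gap: -0.003
gripper_force: 0.0
```

Call:
move_arm --targets '[{"dx": 0, "dy": 0, "dz": -0.8, "rx": 0, "ry": 0, "rz": 0}, {"dx": 0, "dy": 0, "dz": -0.8, "rx": 0, "ry": 0, "rz": 0}, {"dx": 0, "dy": 0, "dz": -0.8, "rx": 0, "ry": 0, "rz": 0}, {"dx": 0, "dy": 0, "dz": -0.8, "rx": 0, "ry": 0, "rz": 0}, {"dx": 0, "dy": 0, "dz": -0.8, "rx": 0, "ry": 0, "rz": 0}, {"dx": 0, "dy": 0, "dz": -0.8, "rx": 0, "ry": 0, "rz": 0}, {"dx": 0, "dy": 0, "dz": -0.8, "rx": 0, "ry": 0, "rz": 0}, {"dx": 0, "dy": 0, "dz": -0.6, "rx": 0, "ry": 0, "rz": 0}, {"dx": 0, "dy": 0, "dz": 0, "rx": 0, "ry": 0, "rz": 0}, {"dx": 0, "dy": 0, "dz": 0, "rx": 0, "ry": 0, "rz": 0}]'

```text
t: 16.75
tcp_pos: [0.6277, -0.1435, 0.0528]
tool_rot: [0.991, 0.133, 0.0, 0.0]
force: [0.5, 0.6, 0.3]
finger_gap: 0.004
gripper_force: 0.0
```

Call:
move_arm --targets '[{"dx": -0.058, "dy": 0.212, "dz": 0, "rx": 0, "ry": 0, "rz": 0}, {"dx": -0.058, "dy": 0.212, "dz": 0, "rx": 0, "ry": 0, "rz": 0}, {"dx": -0.058, "dy": 0.212, "dz": 0, "rx": 0, "ry": 0, "rz": 0}, {"dx": -0.058, "dy": 0.212, "dz": 0, "rx": 0, "ry": 0, "rz": 0}, {"dx": -0.058, "dy": 0.212, "dz": 0, "rx": 0, "ry": 0, "rz": 0}, {"dx": -0.058, "dy": 0.212, "dz": 0, "rx": 0, "ry": 0, "rz": 0}, {"dx": -0.058, "dy": 0.212, "dz": 0, "rx": 0, "ry": 0, "rz": 0}, {"dx": -0.058, "dy": 0.212, "dz": 0, "rx": 0, "ry": 0, "rz": 0}, {"dx": -0.058, "dy": 0.212, "dz": 0, "rx": 0, "ry": 0, "rz": 0}, {"dx": -0.058, "dy": 0.212, "dz": 0, "rx": 0, "ry": 0, "rz": 0}]'

```text
t: 18.0
tcp_pos: [0.6146, -0.093, 0.0536]
tool_rot: [0.991, 0.133, 0.002, 0.003]
force: [0.8, -8.0, 2.8]
finger_gap: -0.001
gripper_force: 3.0
```

Run:
```python
from station import sensors,cams
import cv2,numpy as np
s=sensors.sense();print(s['tcp_pos'],s['force'],s['finger_gap'])
a=cams.snapshot("scene")[140:384,130:380,::-1];b=cams.snapshot("side")[60:270,150:350,::-1]
c=np.zeros((420,800,3),np.uint8);c[:,:400]=cv2.resize(a,(400,420));c[:,400:]=cv2.resize(b,(400,420));cv2.imwrite("pics/l4.png",c)
```

```text
[ 0.6146255  -0.09296911  0.05356372] [ 0.79730832 -8.00697274  2.80748851] -0.0013274148193969646
```

View pics/l4.png

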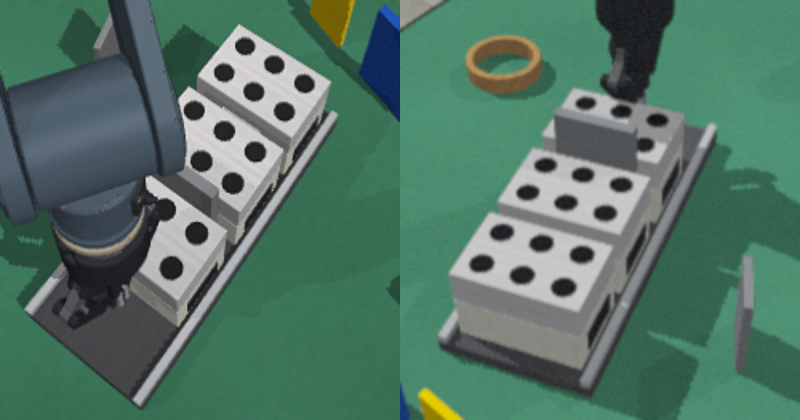

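Call:
move_arm --targets '[{"dx": -0.0105, "dy": 0.0385, "dz": 0, "rx": 0, "ry": 0, "rz": 0}, {"dx": -0.0105, "dy": 0.0385, "dz": 0, "rx": 0, "ry": 0, "rz": 0}, {"dx": -0.0105, "dy": 0.0385, "dz": 0, "rx": 0, "ry": 0, "rz": 0}, {"dx": -0.0105, "dy": 0.0385, "dz": 0, "rx": 0, "ry": 0, "rz": 0}, {"dx": -0.0105, "dy": 0.0385, "dz": 0, "rx": 0, "ry": 0, "rz": 0}, {"dx": -0.0105, "dy": 0.0385, "dz": 0, "rx": 0, "ry": 0, "rz": 0}, {"dx": -0.0105, "dy": 0.0385, "dz": 0, "rx": 0, "ry": 0, "rz": 0}, {"dx": -0.0105, "dy": 0.0385, "dz": 0, "rx": 0, "ry": 0, "rz": 0}, {"dx": -0.0105, "dy": 0.0385, "dz": 0, "rx": 0, "ry": 0, "rz": 0}, {"dx": -0.0105, "dy": 0.0385, "dz": 0, "rx": 0, "ry": 0, "rz": 0}]'

```text
t: 19.35
tcp_pos: [0.6124, -0.0841, 0.0537]
tool_rot: [0.991, 0.134, 0.002, 0.003]
force: [0.9, -8.8, 4.5]
finger_gap: -0.002
gripper_force: 4.0
```

Call:
move_arm --targets '[{"dx": -0.0105, "dy": 0.0385, "dz": 0, "rx": 0, "ry": 0, "rz": 0}, {"dx": -0.0105, "dy": 0.0385, "dz": 0, "rx": 0, "ry": 0, "rz": 0}, {"dx": -0.0105, "dy": 0.0385, "dz": 0, "rx": 0, "ry": 0, "rz": 0}, {"dx": -0.0105, "dy": 0.0385, "dz": 0, "rx": 0, "ry": 0, "rz": 0}, {"dx": -0.0105, "dy": 0.0385, "dz": 0, "rx": 0, "ry": 0, "rz": 0}, {"dx": -0.0105, "dy": 0.0385, "dz": 0, "rx": 0, "ry": 0, "rz": 0}, {"dx": -0.0105, "dy": 0.0385, "dz": 0, "rx": 0, "ry": 0, "rz": 0}, {"dx": -0.0105, "dy": 0.0385, "dz": 0, "rx": 0, "ry": 0, "rz": 0}, {"dx": 0, "dy": 0, "dz": 0, "rx": 0, "ry": 0, "rz": 0}, {"dx": 0, "dy": 0, "dz": 0, "rx": 0, "ry": 0, "rz": 0}]'

```text
t: 20.6
tcp_pos: [0.6133, -0.0805, 0.0556]
tool_rot: [0.991, 0.134, 0.005, 0.007]
force: [1.2, -18.2, 7.9]
finger_gap: 0.001
gripper_force: 7.7
```

Force jumped to 18 N and the motion stalled, so the plate is snug. I'm backing off along the rail, then going up.

Call:
move_arm --targets '[{"dx": 0.03, "dy": -0.1, "dz": 0, "rx": 0, "ry": 0, "rz": 0}, {"dx": 0.11, "dy": -0.39, "dz": 0, "rx": 0, "ry": 0, "rz": 0}, {"dx": 0.11, "dy": -0.39, "dz": 0, "rx": 0, "ry": 0, "rz": 0}, {"dx": 0.2, "dy": -0.7, "dz": 0, "rx": 0, "ry": 0, "rz": 0}, {"dx": 0.2, "dy": -0.7, "dz": 0, "rx": 0, "ry": 0, "rz": 0}, {"dx": 0, "dy": 0, "dz": 0.9, "rx": 0, "ry": 0, "rz": 0}, {"dx": 0, "dy": 0, "dz": 0.9, "rx": 0, "ry": 0, "rz": 0}, {"dx": 0, "dy": -0.8, "dz": 0.9, "rx": 0, "ry": 0, "rz": 0}, {"dx": 0, "dy": -0.8, "dz": 0.9, "rx": 0, "ry": 0, "rz": 0}, {"dx": 0, "dy": -0.8, "dz": 0.9, "rx": 0, "ry": 0, "rz": 0}]'

```text
t: 21.85
tcp_pos: [0.6242, -0.1915, 0.1653]
tool_rot: [0.991, 0.133, -0.0, -0.0]
force: [0.3, -0.0, 0.1]
finger_gap: -0.001
gripper_force: 0.0
```

Run:
```python
from station import sensors,cams
import cv2,numpy as np
s=sensors.sense();print(s['tcp_pos'],s['force'],s['finger_gap'])
a=cams.snapshot("scene")[140:340,150:350,::-1];b=cams.snapshot("side")[80:250,165:335,::-1]
c=np.hstack([cv2.resize(a,(400,400)),cv2.resize(b,(400,400))]);cv2.imwrite("pics/l5.png",c)
```

```text
[ 0.62420964 -0.19146312  0.16528974] [ 0.27785636 -0.04569942  0.1146001 ] -0.0010058911604918235
```

View pics/l5.png

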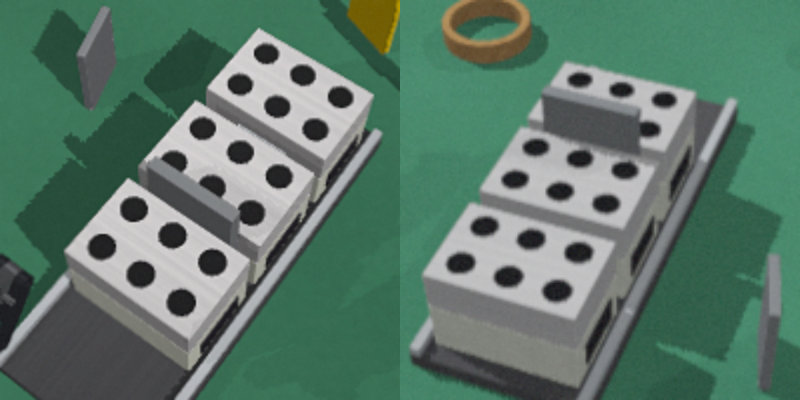

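The plate stands upright between B and the sliding block: scene crop (193,200), side crop (590,120). One check of the gap width before handing in.

Run:
```python
from h import *
S=lambda L:[(150+x/2,140+y/2) for x,y in L]
P=plane('scene',S([(127,180),(248,264),(188,345),(66,252)]),.095)[:,:2];Q=plane('scene',S([(260,29),(374,97)]),.095)[:,:2]
uy=np.array([-.264,.9645]);print(P.mean(0),'A far edge - slider centre',(Q.mean(0)-P.mean(0))@uy,'snug ideal',.1695+.005+.012+.04)
```

```text
[ 0.59771838 -0.02797311] A far edge - slider centre 0.22711807717198626 snug ideal 0.22650000000000003
```

Gap measures about 12.6 mm, within measuring error of the 12 mm plate. Handing in.

```bash
python3 -c "
from station import order;print(order.sign_off())"
```

```text
the job is handed in; nothing more can be done
None
```

The gauge plate is out of the narrow gap and stands upright on the deck, snug between block B and the sliding block (gap measured at about 12.6 mm for the 12 mm plate); the job is handed in at about 22 s, with no verdict returned.

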